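# Dispense a torch battery without slamming the lid

## Task

Let the battery out of the dispenser for the torch: with the shut fingertips press the lever pad all the way down, so that the linked lid rises, and keep it down until the battery has rolled out to the end stop of the tray. Then ease the lever back up slowly, following it all the way, so that the lid closes without slamming, and move clear. Touch neither the lid nor the battery, and leave the torch, the mug and the radio handset where they stand.

Things in the scene. Friction and masses are not known exactly. Their poses are not given: they have to be found in the camera images.
- dispenser: Grey metal battery dispenser fixed to the desk, 90 x 245 x 118 mm. Origin on the desk under the chute's middle; the -x side faces the robot. The chute slopes down along y to -y: covered hopper y -15 to +103 mm (cheeks to z 118), open tray y -133 to -15 (walls to z 46, end stop to z 50). Lever bracket at x -84 to -38, y +22 to +68, to z 90 mm.
- press_lever (a joint): Lever angle: 0 at rest (pad up), 0.40 rad fully down at its end stop. Hinge: level, along the dispenser's y, through (-64, 45, 65) mm of its frame; reaches to -x, sloping 0.2 rad up at rest, 0.2 down when pressed. Spring and lid push the pad up with 2 N at rest, 3 N fully down, 0.6 N more when pressed at 0.1 m/s. Let go, it springs up and the lid slams in about 0.2 s.
- lever_pad (a point): Centre of the upper face of the black lever pad (38 mm along the lever, 36 mm wide), 125 mm from the lever's hinge. At rest it is about 97 mm above the desk, fully down about 48 mm; it moves on an arc, nearly straight down. There is free space around and above it for the gripper. To be pressed from above.
- flap_lid (a joint): Angle of the lid: 0 shut, 0.70 rad fully open. Linked to the lever: always 1.75 times the lever's angle. Easing shut means a few tenths of a rad/s; the slower the better.
- lid_edge (a point): Middle of the free upper edge of the lid (grey frame 78 x 107 mm with an open window in its top and a solid flap 71 mm deep hanging from its free edge, which holds the battery back). Hinged along the dispenser's x at its +y end; the free edge rises from 125 mm to about 190 mm above the desk. Not to be touched.
- cell_center (a point): Centre of the battery, a plain steel cell 33 mm in diameter, 60 mm long, 0.14 kg, lying along the dispenser's x. At first behind the lid's flap at y = +4 mm of the dispenser frame, seen from above through the lid's window; with the lid over half up it rolls down by itself within about 1 s and stops at the end stop, y about -111 mm. Not to be touched.
- tray_stop (a point): Middle of the upper edge of the tray's end stop, at (0, -128, 50) mm of the dispenser frame.
- torch: Black torch standing on its head, 48 mm in diameter at the foot, 150 mm tall, loose bystander. Origin under its centre.
- mug: White mug, 76 mm in diameter, 90 mm tall, loose bystander. Origin under its centre.
- handset: Black handheld radio standing upright, 34 x 56 mm, 110 mm tall with a 60 mm stub aerial, loose bystander. Origin under its centre.
Things that resemble listed ones, but are neither listed nor needed, are in the scene too. What is shaped like the part that bears cell_center but red is not meant.

How it is judged (in metres and radians):
On the way:
1. the fingers hold the lever down with the lid well up until the battery has rolled to the tray's end (value of joint flap_lid above 0.6 rad and contact force between the fingers and press_lever above 0.5 N and y of cell_center in the frame of dispenser below -0.085 m), for 0.2 s.
At the end, for the whole second after the job is handed in: The lid is shut (under 0.04 rad) and the lever up (under 0.03 rad); the battery lies at rest in the tray at its end stop (its centre at y below -85 mm in the dispenser frame, between the tray's walls) (value of joint flap_lid below 0.04 rad and value of joint press_lever below 0.03 rad and y of cell_center in the frame of dispenser below -0.085 m and x of cell_center in the frame of dispenser between -0.03 and 0.03 m and z of cell_center in the frame of dispenser below 0.06 m and linear speed of cell below 0.03 m/s); the robot touches nothing.
It fails at once if the lid slams: it closes faster than 2.5 rad/s while more than 0.08 rad open (velocity of joint flap_lid below -2.5 rad/s and value of joint flap_lid above 0.08 rad).
It fails at once if the robot touches the battery (contact force between any of the fingers, the arm and cell above 0.3 N).
It fails at once if the battery is lifted (height (world z) of cell_center above 0.11 m).
It fails at once if the robot touches the lid (contact force between any of the fingers, the arm and flap_lid above 0.5 N).
It fails at once if the torch, mug or handset is moved by more than 20 mm, or tipped (distance of any of torch, mug, handset from where it was at the start of the episode above 0.02 m or angle between any of torch, mug, handset's own z axis and vertical above 0.3 rad).
It also fails if it takes over 38 s, if anything falls off the work surface, if the arm or the gripper's body presses on something with over 40 N, if the wrist force passes 120 N, or if a joint passes its speed limit or range.

## Robot

A 6-joint arm with a two-finger parallel gripper is mounted at the origin on the work surface. World frame = base frame: x ahead of the robot, y to its left, z up, the work surface at z = 0. Lengths are in m, angles in degrees, forces in N, time in s.
With the tool pointing down it reaches from about 0.375 to 0.9 m from the base axis. Payload 3.1 kg.
Tool frame: the origin (TCP) lies midway between the tips of the shut fingers; the grasp point (between the pads) lies 19 mm behind it; x points along the fingers, y is the direction in which the jaws open and shut, and the axes are right-handed (so a half turn about x gives the same grasp; the last joint's range is limited). The gripper opens to 87 mm and grips with 3 to 60 N. Pads are 19 mm wide; open, the fingers measure 117 mm over their backs; the gripper's body (75 mm by 190 mm) begins 51 mm behind the grasp point.
Start: joints at [-73.482, 30.224, 82.088, -0, 67.689, -10.227], TCP at [0.281, -0.558, 0.223] pointing down, gripper open.
Joint ranges: [-176.69, 176.69], [-43.24, 126.21], [12.49, 139.97], [-82, 262], [0, 151.66], [-163.58, 163.58]. Speed limits (degrees/s): [159.86, 159.86, 180, 180, 180, 180].

## Interface

Orientations are given as a 3x3 rotation matrix whose columns are the frame's x, y, z axes.
In Python, from rig import bot gives the robot as it stands.
- The arm moves only by the tool play_rows, never from a script. Its argument "motion" is a list of rows, each a list of 3 entries, a list of its own where there are three numbers: the shift along the tool's x, y, z in mm, then the turn, a rotation vector about the tool's x, y, z in degrees, then the opening, from 0 (shut) to 1 (fully open). A call has 1 to 8 rows; each row is the pose to reach, as a shift and turn from the pose commanded when the call began, along the tool's axes at that moment; what a row does not reach only later rows make up. A row lasts 1/10 s, in which the tool goes at most 50 mm and 8.59 degrees, less where a joint would pass 70% of its speed; a pose out of reach is approached as far as the arm can. A call with a gripper value outside its range is refused whole. The fingers move at their own pace and stop on an object; the grip force is fixed at half the most. Time passes only in rows, so rows that repeat a pose let the fingers close. It gives the time, the measured TCP pose, the force and the opening at its end, in the units of the state.
- bot.read_state(): the state, without advancing time (a new reading comes with each control period).
- bot.capture(name): name is "side" or "top" or "wrist"; returns a dict with "img" (400x640x3 uint8, blue, green, red), "mtx" (3x3 intrinsics, pixels), "rvec" (rotation vector, rad) and "tvec" (3), from world to camera coordinates, as OpenCV has them. Camera axes: x right, y down, z forward; pixel columns grow to the right and rows downward; lengths in m; the calibration is good to about 2 mm. The wrist camera is an equidistant fisheye: a pixel r from the principal point sees the ray r / f radians off the axis. A picture is of the moment at which its call begins. There is no depth.
- bot.hand_in(): hands the job in, once; it reports no verdict.
The state is a dict: "time_s": time; "joint_positions": joint angles; "qvel": joint speeds; "tau": joint torques, N m; "position": TCP position; "tcp_rot": TCP orientation; "force": force on the tool from outside, world axes, zero at the start; "moment": the same for the moment, N m; "opening": opening from 0.0 (shut) to 1.0 (fully open).
Only numpy, scipy, OpenCV 4.12 (cv2) and the standard library are available. Lean on these libraries where they do the work, as an engineer would, in place of code of your own. Each camera call takes 0.05 s, during which the arm holds its last target.

## Working session

There is one attempt and no reset: what is moved stays moved. The work goes in short steps, Python scripts to look and compute and a tool call to move; the robot and the scene stay as the last step left them, time stands still between calls to the robot, and variables do not carry over. Pictures are saved under pics/ and viewed, and the job is handed in when it is done.

Besides the shell and the picture viewer there is one more tool, called as a command line: name --argument value ..., lists and objects as JSON in quotes. play_rows: Moves the arm, as the interface text tells. Its arguments: {"type":"object","properties":{"motion":{"type":"array"}},"required":["motion"]}

```bash
mkdir -p pics; ls
python3 - <<'E'
from rig import bot
import cv2,pickle
d={}
for n in("side","top","wrist"):
    c=bot.capture(n);d[n]=c;cv2.imwrite(f"pics/{n}0.png",c["img"])
pickle.dump(d,open("c0.pkl","wb"))
print(bot.read_state())
E
```

```text
pics
{'time_s': 0.15, 'joint_positions': array([-7.34813616e+01,  3.02697346e+01,  8.21403899e+01,  3.57252387e-04,
        6.76878785e+01, -1.02268111e+01]), 'qvel': array([ 0.00848892, -0.18386428, -0.17457292, -0.01618082,  0.0779464 ,
       -0.07015962]), 'tau': array([ 1.48935123e-03, -4.40431631e+01, -1.76842868e+01,  6.34508743e-02,
        5.52365952e-02, -1.03182551e-04]), 'position': array([ 0.28113697, -0.55756854,  0.22175939]), 'tcp_rot': array([[-4.80803940e-04,  4.50024995e-01, -8.93015830e-01],
       [ 1.64151794e-03, -8.93014375e-01, -4.50025145e-01],
       [-9.99998537e-01, -1.68227536e-03, -3.09359270e-04]]), 'force': array([ 0.59530311, -0.93555142, -0.06327855]), 'moment': array([-0.06909984,  0.02844777,  0.03627466]), 'opening': 1.0010483664019827}
```

View pics/side0.png

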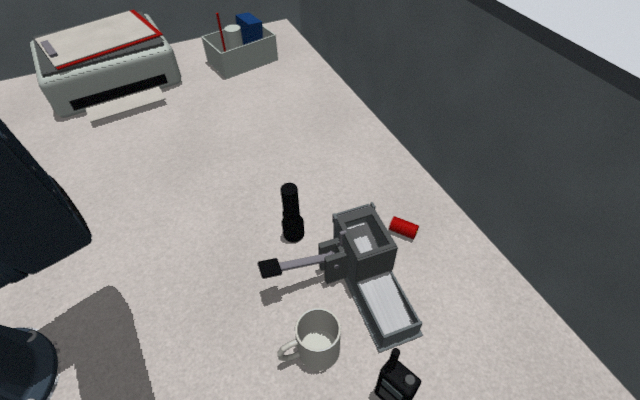

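View pics/top0.png

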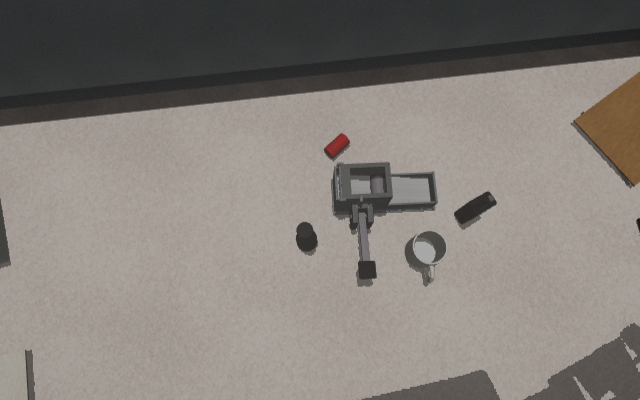

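View pics/wrist0.png

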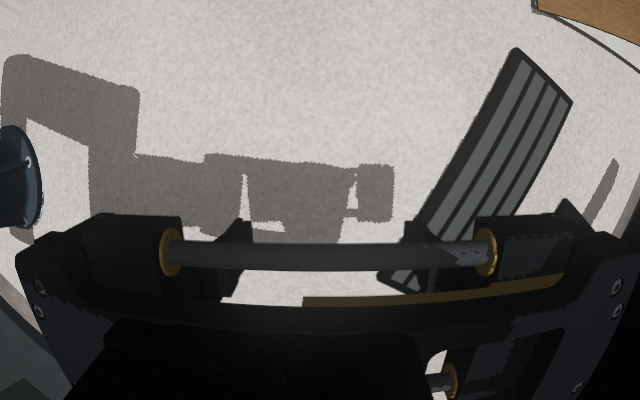

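Crops enlarged for reading pixels.

Run:
```python
import cv2,pickle
d=pickle.load(open("c0.pkl","rb"))
t=d["top"]["img"][140:290,280:480]; cv2.imwrite("pics/topc.png",cv2.resize(t,None,fx=4,fy=4,interpolation=cv2.INTER_CUBIC))
t=d["side"]["img"][180:360,240:440]; cv2.imwrite("pics/sidec.png",cv2.resize(t,None,fx=3.3333,fy=3.3333,interpolation=cv2.INTER_CUBIC))
```

```text
(no output)
```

View pics/topc.png

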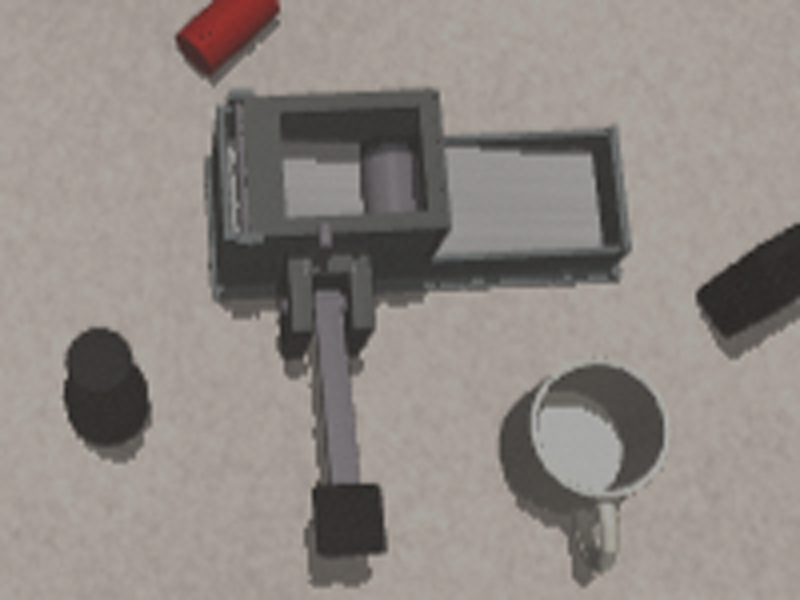

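View pics/sidec.png

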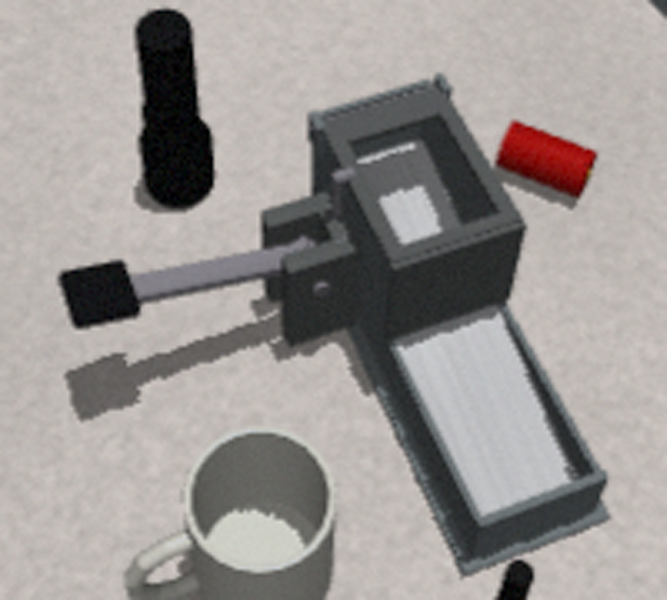

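```bash
cat > h.py <<'E'
import cv2,pickle,numpy as np
d=pickle.load(open("c0.pkl","rb"))
def ray(n,px):
    c=d[n];K=c["mtx"];R=cv2.Rodrigues(np.array(c["rvec"],float))[0];t=np.array(c["tvec"],float).ravel()
    return -R.T@t, R.T@np.linalg.inv(K)@np.array([*px,1.])
def atz(n,px,z):
    o,v=ray(n,px);return o+v*(z-o[2])/v[2]
def tri(p,q):
    (a,u),(b,v)=ray("top",p),ray("side",q)
    u/=np.linalg.norm(u);v/=np.linalg.norm(v)
    s=np.linalg.lstsq(np.c_[u,-v],b-a,rcond=None)[0]
    A,B=a+s[0]*u,b+s[1]*v
    return (A+B)/2,np.linalg.norm(A-B)
T=lambda u,v:(280+u/4-.4,140+v/4-.4)
S=lambda u,v:(240+u/3.3333-.35,180+v/3.3333-.35)
def proj(n,X):
    c=d[n];return cv2.projectPoints(np.array(X,float).reshape(-1,1,3),np.array(c["rvec"],float),np.array(c["tvec"],float),c["mtx"],None)[0].reshape(-1,2)
E
python3 - <<'E'
from h import *
np.set_printoptions(precision=4,suppress=True)
for n in("top","side"): print(n,ray(n,(320,200)))
for k,p in dict(padTL=T(314,487),padTR=T(381,484),padBR=T(384,548),padBL=T(319,552),padc=T(349,517)).items(): print(k,atz("top",p,.097))
for k,p in dict(a=S(62,273),b=S(126,262),c=S(137,308),d=S(75,318),c0=S(100,290)).items(): print(k,atz("side",p,.097))
print("stop corners far,near",atz("top",T(615,127),.05),atz("top",T(627,245),.05))
print("side stop corners",atz("side",S(603,474),.05),atz("side",S(482,522),.05))
for k,(p,z) in dict(torchfoot=(T(107,405),0),torchtop=(T(100,358),.15),mugtop=(T(600,430),.09)).items(): print(k,atz("top",p,z))
print("tri pad",tri(T(349,517),S(100,290)))
E
```

```text
top (array([0.4367, 0.0716, 0.9935]), array([ 0.2481, -0.0311, -0.9683]))
side (array([ 0.4349, -0.4361,  0.7175]), array([ 0.266 ,  0.6086, -0.7476]))
padTL [ 0.5247 -0.0205  0.097 ]
padTR [ 0.5219 -0.0556  0.097 ]
padBR [ 0.4889 -0.0521  0.097 ]
padBL [ 0.491  -0.0182  0.097 ]
padc [ 0.507  -0.0364  0.097 ]
a [ 0.4902 -0.0193  0.097 ]
b [ 0.5246 -0.0277  0.097 ]
c [ 0.5196 -0.0578  0.097 ]
d [ 0.4872 -0.0493  0.097 ]
c0 [ 0.5054 -0.0386  0.097 ]
stop corners far,near [ 0.7148 -0.2293  0.05  ] [ 0.6441 -0.223   0.05  ]
side stop corners [ 0.7119 -0.2289  0.05  ] [ 0.641  -0.2243  0.05  ]
torchfoot [0.5966 0.0836 0.    ]
torchtop [0.5966 0.0825 0.15  ]
mugtop [ 0.5367 -0.1771  0.09  ]
tri pad (array([ 0.5065, -0.0367,  0.0941]), np.float64(0.0014592048459289328))
```

The side and top views agree to about 2 mm: pad centre ≈ (0.506, -0.037, 0.097), dispenser yaw ≈ -4.5°. I'll go above the pad, shut the fingers and align the jaws with the dispenser's y.

play_rows --motion '[[[0,-12,-15],[4,0,0],0],[[0,-36,-43],[8,0,0],0],[[0,-60,-72],[12,0,0],0],[[0,-84,-101],[16,0,0],0],[[0,-108,-130],[20,0,0],0],[[0,-132,-158],[24,0,0],0],[[0,-156,-187],[28,0,0],0],[[0,-180,-216],[31.3,0,0],0]]'

```text
time_s: 0.95
position: [0.3934, -0.2986, 0.2224]
tcp_rot: [[-0.0, -0.082, -0.997], [0.0, -0.997, 0.082], [-1.0, -0.0, 0.0]]
force: [0.4, 0.1, -1.0]
opening: 0.356
```

play_rows --motion '[[[2,-38,-13],[0,0,0],0],[[5,-76,-26],[0,0,0],0],[[8,-114,-39],[0,0,0],0],[[11,-152,-52],[0,0,0],0],[[14,-190,-64],[0,0,0],0],[[18,-230,-78],[0,0,0],0],[[22,-258,-87],[0,0,0],0],[[22,-270,-91],[0,0,0],0]]'

```text
time_s: 1.75
position: [0.5053, -0.0357, 0.1999]
tcp_rot: [[-0.001, -0.076, -0.997], [0.001, -0.997, 0.076], [-1.0, -0.001, 0.001]]
force: [-0.4, -0.4, 0.8]
opening: 0.009
```

Run:
```python
from rig import bot
import cv2
for n in("side","top","wrist"):
    c=bot.capture(n);i=c["img"]
    if n=="side": i=cv2.resize(i[100:360,200:460],None,fx=2.3,fy=2.3)
    if n=="top": i=cv2.resize(i[130:300,260:480],None,fx=3.5,fy=3.5)
    cv2.imwrite(f"pics/{n}1.png",i)
s=bot.read_state();print(s["time_s"],s["position"],s["force"],s["opening"])
```

```text
1.9 [ 0.50529392 -0.03820678  0.20049013] [-0.30681442 -0.6840032   0.13769824] 0.00874394351006743
```

View pics/side1.png

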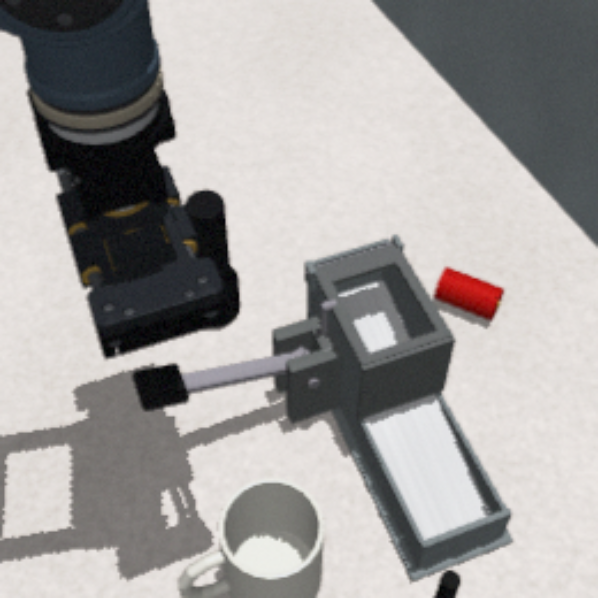

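View pics/wrist1.png

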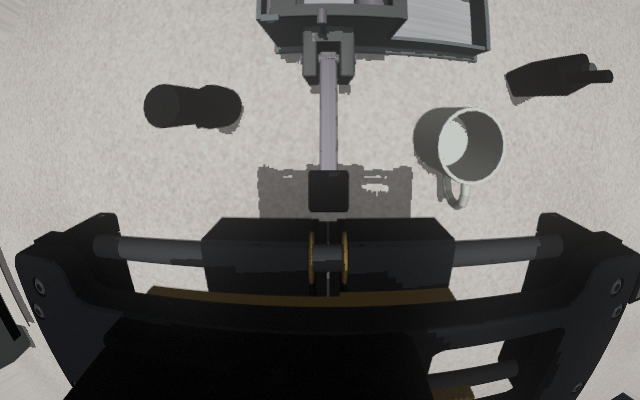

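Both pictures show the shut fingers over the pad. In the wrist view the pad is at (328,190), in line with the finger gap at col 328, and the torch and mug are clear. Now descending.

play_rows --motion '[[[15,0,0],[0,0,0],0],[[35,0,0],[0,0,0],0],[[55,0,0],[0,0,0],0],[[72,0,0],[0,0,0],0],[[84,0,0],[0,0,0],0],[[90,0,0],[0,0,0],0],[[92,0,0],[0,0,0],0],[[92,0,0],[0,0,0],0]]'

```text
time_s: 2.7
position: [0.5055, -0.0387, 0.1088]
tcp_rot: [[0.0, -0.08, -0.997], [-0.0, -0.997, 0.08], [-1.0, 0.0, -0.0]]
force: [-0.9, 0.1, 0.5]
opening: 0.005
```

play_rows --motion '[[[5,0,0],[0,0,0],0],[[10,0,0],[0,0,0],0],[[14,0,0],[0,0,0],0],[[18,0,0],[0,0,0],0],[[22,0,0],[0,0,0],0],[[26,0,0],[0,0,0],0],[[30,0,0],[0,0,0],0],[[30,0,0],[0,0,0],0]]'

```text
time_s: 3.5
position: [0.505, -0.0381, 0.078]
tcp_rot: [[-0.001, -0.079, -0.997], [0.0, -0.997, 0.079], [-1.0, -0.0, 0.001]]
force: [-1.4, 0.3, 2.1]
opening: 0.007
```

Run:
```python
from rig import bot
import cv2
i=bot.capture("side")["img"]
cv2.imwrite(f"pics/side2.png",cv2.resize(i[100:360,200:460],None,fx=2.3,fy=2.3))
s=bot.read_state();print(s["time_s"],s["position"],s["force"],s["opening"])
```

```text
3.55 [ 0.50502767 -0.0381042   0.07819133] [-1.53709228  0.03776232  2.42185117] 0.00556784914788436
```

View pics/side2.png

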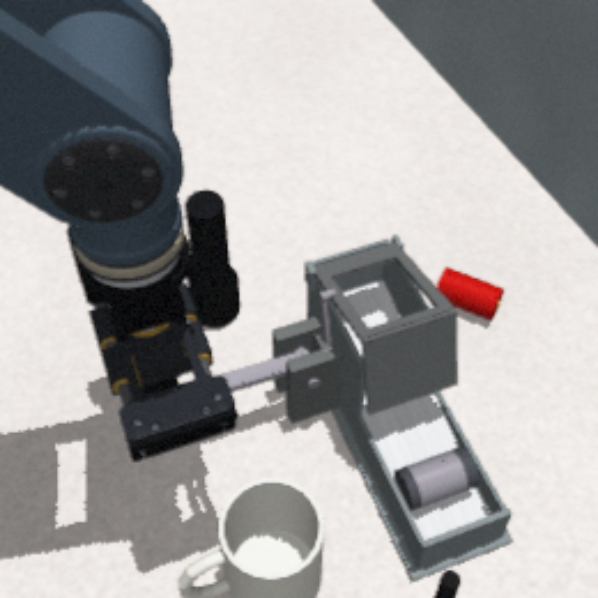

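The lever is tracking, the lid is partly up, and the battery is already rolling in the tray at (438,478). I'll press the rest of the way down and hold.

play_rows --motion '[[[5,0,0],[0,0,0],0],[[11,0,0],[0,0,0],0],[[17,0,0],[0,0,0],0],[[22,0,0],[0,0,0],0],[[26,0,0],[0,0,0],0],[[29,0,0],[0,0,0],0],[[31,0,0],[0,0,0],0],[[31,0,0],[0,0,0],0]]'

```text
time_s: 4.35
position: [0.5064, -0.0384, 0.0496]
tcp_rot: [[0.003, -0.079, -0.997], [-0.001, -0.997, 0.079], [-1.0, 0.001, -0.003]]
force: [-3.4, 1.3, 19.9]
opening: 0.005
```

play_rows --motion '[[[1,0,0],[0,0,0],0],[[1,0,0],[0,0,0],0],[[1,0,0],[0,0,0],0],[[1,0,0],[0,0,0],0],[[1,0,0],[0,0,0],0],[[1,0,0],[0,0,0],0],[[1,0,0],[0,0,0],0],[[1,0,0],[0,0,0],0]]'

```text
time_s: 5.15
position: [0.5064, -0.0384, 0.0495]
tcp_rot: [[0.004, -0.079, -0.997], [-0.001, -0.997, 0.079], [-1.0, 0.001, -0.004]]
force: [-4.7, 1.1, 27.7]
opening: 0.011
```

Run:
```python
from rig import bot
import cv2
i=bot.capture("side")["img"]
cv2.imwrite(f"pics/side3.png",cv2.resize(i[100:360,200:460],None,fx=2.3,fy=2.3))
i=bot.capture("top")["img"]
cv2.imwrite(f"pics/top3.png",cv2.resize(i[130:300,260:480],None,fx=3.5,fy=3.5))
s=bot.read_state();print(s["time_s"],s["position"],s["force"],s["opening"])
```

```text
5.25 [ 0.50646136 -0.03836301  0.04948722] [-4.54351055  2.30892133 27.03825582] 0.004198742120511734
```

View pics/side3.png

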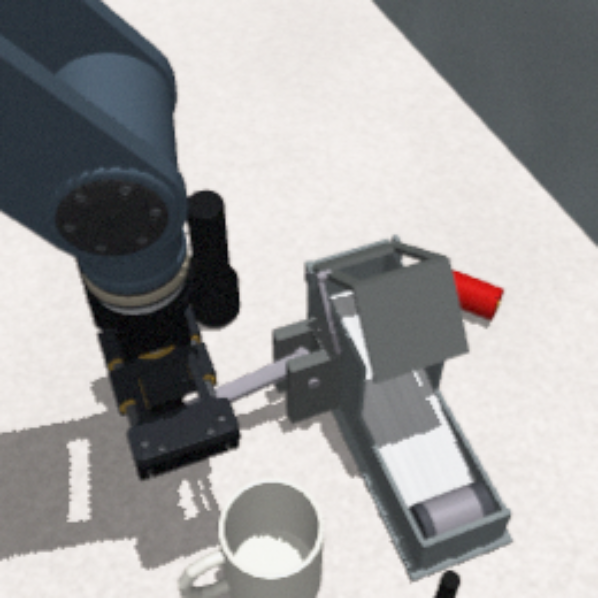

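View pics/top3.png

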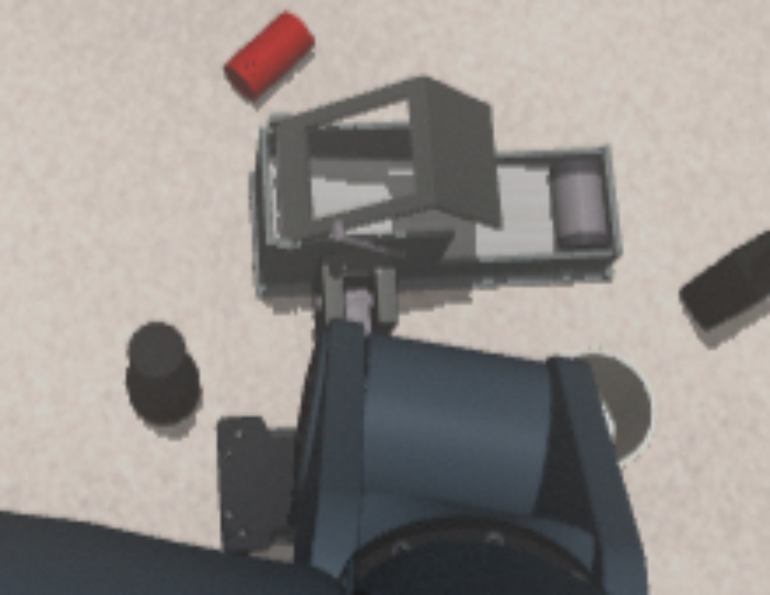

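The battery lies against the end stop (top crop (580,200)), the lid is fully up, and the lever is on its stop at 27 N. Easing up slowly, about 12 mm per 0.8 s.

play_rows --motion '[[[-1,0,0],[0,0,0],0],[[-2,0,0],[0,0,0],0],[[-3,0,0],[0,0,0],0],[[-4.5,0,0],[0,0,0],0],[[-6,0,0],[0,0,0],0],[[-7.5,0,0],[0,0,0],0],[[-9,0,0],[0,0,0],0],[[-10.5,0,0],[0,0,0],0]]'

```text
time_s: 6.05
position: [0.5055, -0.0383, 0.0571]
tcp_rot: [[0.0, -0.079, -0.997], [-0.0, -0.997, 0.079], [-1.0, 0.0, -0.0]]
force: [1.0, 1.3, 1.7]
opening: 0.002
```

play_rows --motion '[[[-1.5,0,0],[0,0,0],0],[[-3,0,0],[0,0,0],0],[[-4.5,0,0],[0,0,0],0],[[-6,0,0],[0,0,0],0],[[-7.5,0,0],[0,0,0],0],[[-9,0,0],[0,0,0],0],[[-10.5,0,0],[0,0,0],0],[[-12,0,0],[0,0,0],0]]'

```text
time_s: 6.85
position: [0.5053, -0.0382, 0.0692]
tcp_rot: [[0.0, -0.079, -0.997], [-0.0, -0.997, 0.079], [-1.0, 0.0, -0.0]]
force: [1.1, -0.3, 2.0]
opening: 0.004
```

play_rows --motion '[[[-1.5,0,0],[0,0,0],0],[[-3,0,0],[0,0,0],0],[[-4.5,0,0],[0,0,0],0],[[-6,0,0],[0,0,0],0],[[-7.5,0,0],[0,0,0],0],[[-9,0,0],[0,0,0],0],[[-10.5,0,0],[0,0,0],0],[[-12,0,0],[0,0,0],0]]'

```text
time_s: 7.65
position: [0.5053, -0.0383, 0.0812]
tcp_rot: [[-0.0, -0.079, -0.997], [-0.0, -0.997, 0.079], [-1.0, 0.0, 0.0]]
force: [2.1, 0.3, 2.5]
opening: 0.006
```

play_rows --motion '[[[-1.5,0,0],[0,0,0],0],[[-3,0,0],[0,0,0],0],[[-4.5,0,0],[0,0,0],0],[[-6,0,0],[0,0,0],0],[[-7.5,0,0],[0,0,0],0],[[-9,0,0],[0,0,0],0],[[-10,0,0],[0,0,0],0],[[-11,0,0],[0,0,0],0]]'

```text
time_s: 8.45
position: [0.5053, -0.0382, 0.0922]
tcp_rot: [[0.0, -0.079, -0.997], [0.0, -0.997, 0.079], [-1.0, -0.0, -0.0]]
force: [1.1, -0.0, 1.8]
opening: 0.005
```

Still in contact. Next, the last millimetres very slowly, then lifting clear.

play_rows --motion '[[[-1,0,0],[0,0,0],0],[[-2,0,0],[0,0,0],0],[[-3,0,0],[0,0,0],0],[[-4,0,0],[0,0,0],0],[[-5,0,0],[0,0,0],0],[[-6,0,0],[0,0,0],0],[[-7,0,0],[0,0,0],0],[[-8,0,0],[0,0,0],0]]'

```text
time_s: 9.25
position: [0.5048, -0.0381, 0.1]
tcp_rot: [[-0.001, -0.079, -0.997], [0.0, -0.997, 0.079], [-1.0, -0.0, 0.001]]
force: [-0.4, -0.7, -0.8]
opening: 0.006
```

play_rows --motion '[[[-2,0,0],[0,0,0],0],[[-6,0,0],[0,0,0],0],[[-16,0,0],[0,0,0],0],[[-36,0,0],[0,0,0],0],[[-60,0,0],[0,0,0],0],[[-84,0,0],[0,0,0],0],[[-96,0,0],[0,0,0],0],[[-100,0,0],[0,0,0],0]]'

```text
time_s: 10.05
position: [0.5062, -0.0384, 0.2022]
tcp_rot: [[0.004, -0.079, -0.997], [-0.001, -0.997, 0.079], [-1.0, 0.001, -0.004]]
force: [-0.0, 0.2, -0.6]
opening: 0.003
```

Run:
```python
from rig import bot
import cv2
i=bot.capture("side")["img"]
cv2.imwrite(f"pics/side4.png",cv2.resize(i[100:360,200:460],None,fx=2.3,fy=2.3))
i=bot.capture("top")["img"]
cv2.imwrite(f"pics/top4.png",cv2.resize(i[130:300,260:480],None,fx=3.5,fy=3.5))
s=bot.read_state();print(s["time_s"],s["position"],s["force"],s["opening"])
```

```text
10.15 [ 0.50542053 -0.03824444  0.20085212] [ 1.50945084 -0.09269306  0.11931501] 0.004307669597384711
```

View pics/side4.png

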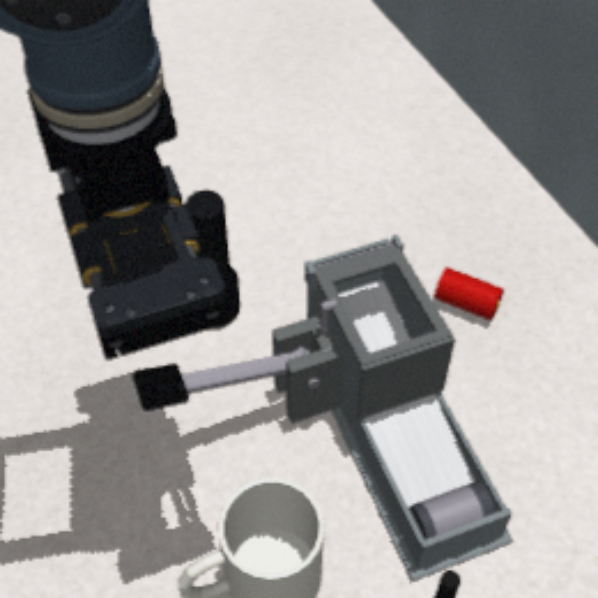

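View pics/top4.png

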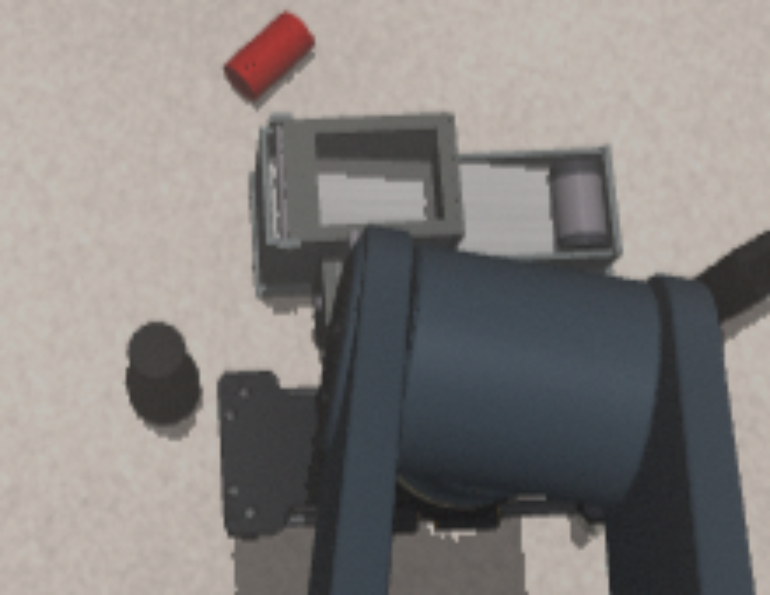

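The lid is shut, the lever is back in its starting position (pad at (160,388), the same as before), and the battery is at the end stop. The robot is clear and the bystanders haven't moved. Handing in.

```bash
python3 -c "
from rig import bot
print(bot.hand_in())"
```

```text
the job is handed in; nothing more can be done
None
```

The battery is out of the dispenser and lies at the tray's end stop. The lid is shut again, and I've handed the job in; it reported no verdict.

- **Pressing:** I pressed the lever pad to its stop with the shut fingers, about 27 N on the stop. I held it for about 1 s, and the pictures showed the lid fully up and the battery at the end stop.
- **Easing up:** I followed the lever up at about 10–15 mm/s, with about 2 N of contact for most of the way. At about z 0.100 m the force was back to zero, so the lever was at rest. I then lifted clear to z 0.20 m.
- **Last checks:** In the final side and top pictures the lid is shut and the lever is back where it started. The torch and mug have not visibly moved. The handset was partly hidden by the arm or cut off in those pictures; what can be seen of it has not changed. The residual wrist force was at most about 1.5 N with nothing touching, which is in line with noise. The robot's clock read 10.15 s of the 38 s allowed.
- **Not measured:** I did not measure the lid angle or closing speed directly. I judged them from the pictures and the tool speed, which puts the lid at about 0.2 rad/s. None of the checks disagreed.

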